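Reset the locked pressure screw of a tile press

ROBOT

A 6-joint arm with a two-finger parallel gripper is mounted at the origin on the work surface. World frame = base frame: x ahead of the robot, y to its left, z up, the work surface at z = 0. Lengths are in mm, angles in rad, forces in N, time in s.
With the tool pointing down it reaches from about 225 to 875 mm from the base axis. Payload 3.4 kg.
Tool frame: the origin (TCP) lies at the very end of the fingers, on their centre line; the grasp point (between the pads) lies 19 mm behind it; z points along the fingers, y is the direction in which the jaws open and shut (so a half turn about z gives the same grasp; the last joint's range is limited). The gripper opens to 85 mm and grips with 20 to 120 N. Pads are 22 mm wide; open, the fingers measure 114 mm over their backs; the gripper's body (76 mm by 85 mm) begins 54 mm behind the grasp point. The pads swing forward as they close: fully open they stand 13 mm farther back than shut.
Start: joints at [1.032, 0.276, 1.505, -0, 1.361, -0.121], TCP at [233.327, 525.568, 231.328] pointing down, gripper open.
Joint ranges: [-2.89, 2.89], [-0.75, 2.08], [0.22, 2.7], [-1.18, 4.32], [0.11, 2.71], [-2.7, 2.7]. Speed limits (rad/s): [2.57, 2.57, 3.14, 3.14, 3.14, 3.14].

INTERFACE

Orientations are given as a unit quaternion [x, y, z, w].
In Python, from plant import manip, grab_frame, calibration gives the robot as it stands.
- The arm moves only by the tool send_rows, never from a script. Its arguments are lists of equal length, an entry for each row: "translation": the shift along the tool's x, y, z in mm, a list of three; "dr": the turn, a rotation vector about the tool's x, y, z in degrees, a list of three. In form: {"translation": [[x, y, z], ...], "dr": [[ax, ay, az], ...]}. A call has 1 to 5 rows; each row is the pose to reach, as a shift and turn from the pose commanded when the call began, along the tool's axes at that moment; what a row does not reach only later rows make up. A row lasts 1/10 s, in which the tool goes at most 50 mm and 8.59 degrees, less where a joint would pass 70% of its speed; a pose out of reach is approached as far as the arm can. A call with a gripper value outside its range is refused whole. "grip" is the gripper's target within -1 to 1 (shut at 1, half-way at 0, fully open at -1), set as the call begins (left out, the last holds). The fingers move at their own pace and stop on an object; "grip_force" is the grip in N (left out, the last holds). Time passes only in rows, so rows that repeat a pose let the fingers close. It gives the time, the measured TCP pose, the force and the opening at its end, in the units of the state.
- manip.sense(): the state, without advancing time (a new reading comes with each control period).
- grab_frame(name): name is "scene" or "top" or "wrist"; returns (picture, depth): 420x560x3 uint8, red, green, blue; 420x560 float32, mm along the optical axis (not along the pixel's ray), 0 where there is no reading.
- calibration(name): a dict with "fx", "fy", "cx", "cy" (pixels), "k1" (the pictures are not rectified: a ray, as slopes to the right and down, at radius r is drawn at 1 + k1 r^2 times it, then the intrinsics apply), "eye" and "rotation" of the camera in the world. Camera axes: x right, y down, z forward; pixel columns grow to the right and rows downward; lengths in mm; the calibration is good to about 2 mm. A picture is of the moment at which its call begins: read the wrist's pose just before it. calibration takes no time and is no camera call; for the wrist camera it gives the pose at the moment of the call.
- manip.hand_in(): hands the job in, once; it reports no verdict.
The state is a dict: "time": time; "q": joint angles; "qd": joint speeds; "tau": joint torques, N m; "ee_pos": TCP position; "tool_rot": TCP orientation; "ft_force": force on the tool from outside, world axes, zero at the start; "torque": the same for the moment, N m; "finger_gap": finger opening in mm.
Only numpy, scipy, OpenCV 4.12 (cv2) and the standard library are available. Lean on these libraries where they do the work, as an engineer would, in place of code of your own. Each camera call takes 0.05 s, during which the arm holds its last target.

TASK

On the small bench press, swing the jam-nut lever anticlockwise to free the screw, then crank the screw clockwise until the rubber foot bears snugly on the tile: stop when cranking takes about 4 N more than it did running free, and never 8 N more, or the tile cracks. Then swing the jam-nut lever back clockwise until it is firmly tight (about 5 N more at its end than when it moves free, never 10 N more), let go, and leave the things around the press alone.

Things in the scene. Friction and masses are not known exactly. Their poses are not given: they have to be found in the camera images.
- press: bolted-down bench tile press of dark steel, base plate 200 x 220 x 20 mm; origin at the table surface on the screw axis, z up. A column (60 x 45 mm) at local y = +112 mm carries an arm to a round head, 68 mm across, top 145 mm above the table. A 108 mm square white tile lies under the foot, its top 33 to 38 mm above the table, not known better. All handling is above the head, from above
- screw_axis (a point): point on the vertical screw axis at the head's top, 145 mm above the table; jam nut and crank both turn about this vertical axis
- crank_grip (a point): middle of the crank's upright black sleeve, 18 mm in diameter, 44 mm tall (211 to 255 mm above the table), spinning freely on its pin, 50 mm from the screw axis: the upper and shorter of the two arms. The crank arm under it is 16 mm wide, its top 209 mm above the table
- crank: crank and screw; origin on the screw axis at table height, local x points along the crank arm. Clockwise from above lowers the foot 3.2 mm per rad (20 mm a turn); the crank keeps its height. Blocked while the jam nut is tight. Free it takes about 6 N at the sleeve along the arc; the foot meets the tile 0.4 to 2.6 rad from the start, then it grows about 10 N per rad. Stays where left
- lever_grip (a point): grip point, 190 mm above the table, on the jam-nut lever's upright steel sleeve, 18 mm in diameter, 161 to 212 mm above the table, spinning freely on its pin, 120 mm from the screw axis: the lower and longer arm, a bar 12 mm wide, its end 20 mm wide, 148 to 160 mm above the table
- nut: jam nut with lever; origin on the screw axis at table height, local x points along the lever. Starts tight; anticlockwise from above loosens (screw free after 0.65 rad at most, hard stop 0.8 to 1 rad from the start), clockwise tightens. Free it takes about 5 N at the sleeve along the arc; where it bites differs, then this grows about 12 N per rad. Stays where left, springs back a little if very tight
- foot: round pressure foot with a rubber face, 56 mm in diameter; origin at the centre of its underside, on the screw axis; moves straight up and down with the screw
- shoe: sprung steel locking piece hidden in the head, on the screw axis, which the jam nut presses on the screw; cannot be touched
- mug: white mug, 82 mm wide and 95 mm tall, bystander; origin under its centre
- tape: yellow roll of tape lying flat, 90 mm across, 25 mm high, bystander; origin under its centre
- tiles: stack of three white tiles, 108 mm square, 30 mm high, bystander; origin under its centre
- carton: brown carton 110 x 80 x 60 mm, bystander; origin under its centre

How it is judged:
By the outcome, as a careful person would: the job done as asked, in the order asked, and still so for the second after the job is handed in, with the robot touching nothing.
It also fails if it takes over 72 s, if anything falls off the work surface, if the arm or the gripper's body presses on something with over 40 N, if the wrist force passes 120 N, or if a joint passes its speed limit or range.

## Working session

There is one attempt and no reset: what is moved stays moved. The work goes in short steps, Python scripts to look and compute and a tool call to move; the robot and the scene stay as the last step left them, time stands still between calls to the robot, and variables do not carry over. Pictures are saved under pics/ and viewed, and the job is handed in when it is done.

Besides the shell and the picture viewer there is one more tool, called after ">>>" by a JSON object that holds its "name" and its "arguments". send_rows: Moves the arm, as the interface text tells. Its arguments: {"type":"object","properties":{"translation":{"type":"array"},"dr":{"type":"array"},"grip":{"type":"number"},"grip_force":{"type":"number"}},"required":["translation","dr"]}

```bash
ls; mkdir -p pics; python3 - <<'E'
from plant import manip, grab_frame, calibration
import cv2,numpy as np
print(manip.sense())
for n in ("scene","top"):
    p,d=grab_frame(n); cv2.imwrite(f"pics/{n}0.png",p[:,:,::-1]); np.save(f"{n}0.npy",d); np.save(f"{n}0p.npy",p)
    print(n,calibration(n))
E
```

```text
pics
{'time': 0.0, 'q': array([ 1.03200340e+00,  2.76618354e-01,  1.50613056e+00, -8.85506100e-06,
        1.36066575e+00, -1.21013469e-01]), 'qd': array([-0.00134134,  0.00127373, -0.00062731, -0.00176698, -0.00165382,
       -0.0001562 ]), 'tau': array([-3.00860076e-03, -4.16769111e+01, -2.45802552e+01, -3.66975546e-04,
        1.09451966e-02,  2.43815848e-07]), 'ee_pos': array([233.04547561, 525.09509894, 230.42739387]), 'tool_rot': array([ 2.07372899e-01,  9.78261545e-01, -8.63282646e-04, -2.91026337e-04]), 'ft_force': array([ 0.11907634,  0.09784414, -0.60587657]), 'torque': array([ 0.03304223, -0.0112576 ,  0.04620591]), 'finger_gap': 85.55868844855137}
scene {'fx': 396.5902267074186, 'fy': 396.5902267074186, 'cx': 276.0840600072799, 'cy': 208.54169505455025, 'k1': -0.06699995585811759, 'eye': array([1017.18621591, -573.66608759,  667.05724548]), 'rotation': array([ 0.8389187 ,  0.27360725, -0.15153503, -0.44541174])}
top {'fx': 437.19580779887974, 'fy': 437.19580779887974, 'cx': 269.88324517653035, 'cy': 212.75246467626678, 'k1': -0.08004067096009995, 'eye': array([ 452.81148263,   18.77260917, 1148.46019908]), 'rotation': array([ 0.7159115 , -0.69564647,  0.03432869, -0.04866467])}
```

View pics/scene0.png

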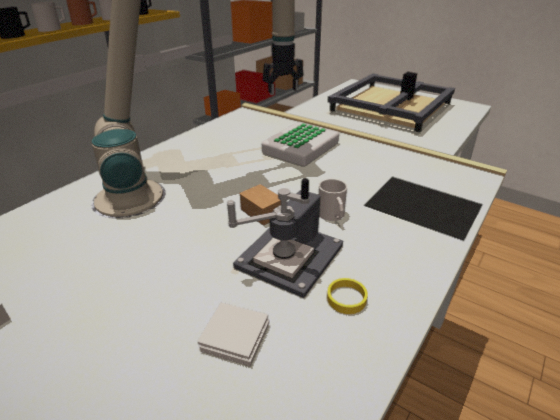

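View pics/top0.png

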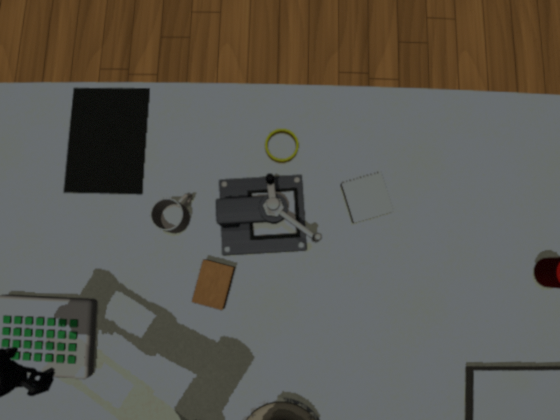

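The top view shows the press at about (265,213), with the black crank sleeve near (270,178) and the steel lever sleeve near (317,237). The mug is at (172,214), the tape at (282,145), the carton at (213,284) and the tiles at (367,197).

```bash
cat > h.py <<'E'
import numpy as np, cv2
from scipy.spatial.transform import Rotation as R
def K(c): return np.array([[c['fx'],0,c['cx']],[0,c['fy'],c['cy']],[0,0,1.]])
def rays(c,px):
    px=np.asarray(px,float).reshape(-1,1,2)
    s=cv2.undistortPoints(px,K(c),np.array([c['k1'],0,0,0,0.])).reshape(-1,2)
    d=np.c_[s,np.ones(len(s))]
    return R.from_quat(c['rotation']).apply(d)
def onplane(c,px,z):
    d=rays(c,px); e=c['eye']; t=(z-e[2])/d[:,2]
    return e+d*t[:,None]
def proj(c,P):
    rc=R.from_quat(c['rotation']).inv(); p=rc.apply(np.atleast_2d(P)-c['eye']); s=p[:,:2]/p[:,2:]
    s=s*(1+c['k1']*(s**2).sum(1))[:,None]
    return s*[c['fx'],c['fy']]+[c['cx'],c['cy']]
def tri(c1,p1,c2,p2):
    d1=rays(c1,p1)[0];d2=rays(c2,p2)[0]
    A=np.c_[d1,-d2]; t=np.linalg.lstsq(A,c2['eye']-c1['eye'],rcond=None)[0]
    a=c1['eye']+d1*t[0]; b=c2['eye']+d2*t[1]; return (a+b)/2,np.linalg.norm(a-b)
E
python3 - <<'E'
from h import *
from plant import calibration
p=np.load('top0p.npy'); 
cv2.imwrite('pics/topz.png',cv2.resize(p[160:270,200:350,::-1],None,fx=5,fy=5,interpolation=cv2.INTER_CUBIC))
p=np.load('scene0p.npy')
cv2.imwrite('pics/scz.png',cv2.resize(p[165:305,215:365,::-1],None,fx=4,fy=4,interpolation=cv2.INTER_CUBIC))
c=calibration('top')
for n,px,z in [('crank',(270,178),255),('lever',(317,237),212),('axis',(273,205),209)]: print(n,onplane(c,px,z))
E
```

```text
crank [[630.68812207  40.42052252 255.        ]]
lever [[513.55013532 -62.99029684 212.        ]]
axis [[580.48812188  33.25789912 209.        ]]
```

View pics/topz.png

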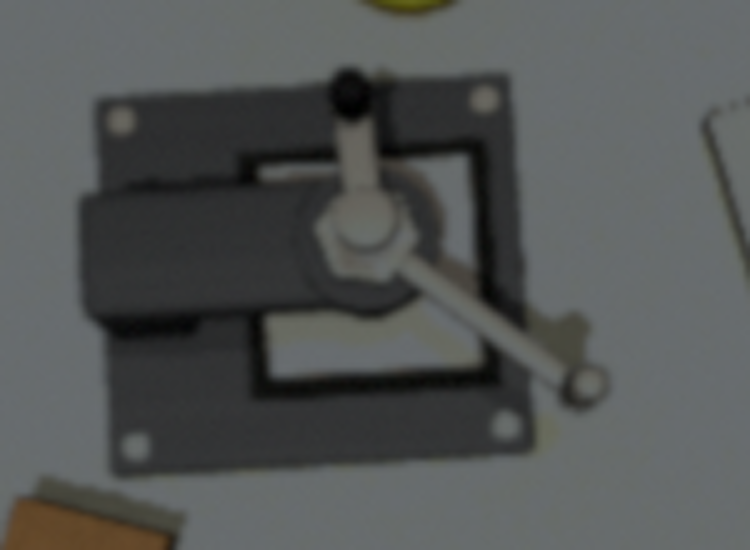

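View pics/scz.png

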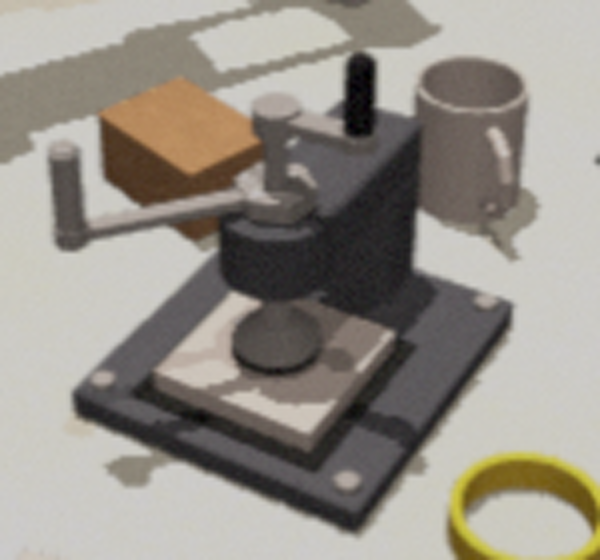

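```bash
python3 - <<'E'
from h import *
from plant import calibration
c=calibration('top'); s=calibration('scene')
T=lambda x,y:((x+.5)/5-.5+200,(y+.5)/5-.5+160)
S=lambda x,y:((x+.5)/4-.5+215,(y+.5)/4-.5+165)
P={}
for n,t,q,z in [('crank',(351,88),(361,62),255),('lever',(588,382),(64,150),212),('axis',(365,218),(277,104),211)]:
    P[n]=onplane(c,T(*t),z)[0]
    print(n,P[n],onplane(s,S(*q),z)[0],tri(c,T(*t),s,S(*q)))
# corner screws of base plate at z~20
cs=onplane(c,[T(*a) for a in [(121,121),(484,99),(506,425),(135,446)]],22); print(cs,cs.mean(0))
cs=onplane(s,[S(*a) for a in [(103,378),(347,481),(486,301)]],22); print(cs)
for k in('crank','lever'):
    d=P[k]-P['axis'];print(k,np.hypot(*d[:2]),np.arctan2(d[1],d[0]))
E
```

```text
crank [632.36921305  40.88670192 255.        ] [634.6646144  38.0502671 255.       ] (array([632.79971452,  40.95969495, 253.01742449]), np.float64(0.07881376866184148))
lever [515.70562478 -63.37974838 212.        ] [517.78596428 -67.49138972 212.        ] (array([515.39173421, -64.08915595, 209.36149021]), np.float64(1.370436841959873))
axis [584.12367343  34.2065991  211.        ] [581.43931308  37.2676531  211.        ] (array([583.74618564,  34.13108674, 213.37525482]), np.float64(0.11462039779292471))
[[658.51601011 166.8134525   22.        ]
 [675.1792048  -23.13772155  22.        ]
 [505.15328989 -38.30598934  22.        ]
 [488.77062717 152.41229708  22.        ]] [581.90478299  64.44550967  22.        ]
[[501.92104722 -35.25775902  22.        ]
 [672.29745247 -21.42527947  22.        ]
 [655.39869575 168.47799717  22.        ]]
crank 48.70580937014655 0.13758574348919902
lever 119.18105804207711 -2.1822619540325556
```

```bash
cat >> h.py <<'E'
def go(target,yang=None):
    from plant import manip
    s=manip.sense(); r=R.from_quat(s['tool_rot'])
    t=r.inv().apply(np.array(target)-s['ee_pos'])
    if yang is None: dr=np.zeros(3)
    else:
        y=np.array([np.cos(yang),np.sin(yang),0]);z=np.array([0,0,-1.]);x=np.cross(y,z)
        dr=np.degrees((r.inv()*R.from_matrix(np.c_[x,y,z])).as_rotvec())
    print('t',s['time'],'pos',s['ee_pos'].round(2),'f',s['ft_force'].round(2),'gap',round(s['finger_gap'],1),'q',s['q'].round(2))
    print('trans',t.round(1),'dr',dr.round(2))
E
python3 -c "
from h import *
go([515.5,-64,275],-0.17)"
```

```text
t 0.1 pos [233.05 525.14 230.52] f [0.36 0.35 0.29] gap 85.6 q [ 1.03  0.28  1.51  0.    1.36 -0.12]
trans [-497.2 -424.   -43.9] dr [-9.000e-02  5.000e-02  7.581e+01]
```

>>> {"name": "send_rows", "arguments": {"translation": [[-497,-424,-44],[-497,-424,-44],[-497,-424,-44],[-497,-424,-44],[-497,-424,-44]], "dr": [[0,0,75.8],[0,0,75.8],[0,0,75.8],[0,0,75.8],[0,0,75.8]]}}

```text
time: 0.6
ee_pos: [341.2, 298.7, 247.9]
tool_rot: [0.554, 0.833, -0.0, 0.0]
ft_force: [0.8, -0.1, -0.6]
finger_gap: 85.5
```

```bash
python3 -c "
from h import *
go([515.5,-64,275],-0.17)"
```

```text
t 0.6 pos [341.24 298.73 247.95] f [ 0.83 -0.11 -0.64] gap 85.5 q [ 0.57  0.08  1.71 -0.    1.35  0.17]
trans [-401.9   20.2  -27. ] dr [-1.000e-02  2.000e-02  3.252e+01]
```

>>> {"name": "send_rows", "arguments": {"translation": [[-402,20,-27],[-402,20,-27],[-402,20,-27],[-402,20,-27],[-402,20,-27]], "dr": [[0,0,32.5],[0,0,32.5],[0,0,32.5],[0,0,32.5],[0,0,32.5]]}}

```text
time: 1.1
ee_pos: [450.4, 74.3, 264.8]
tool_rot: [0.763, 0.646, 0.0, -0.0]
ft_force: [0.7, 0.8, -0.4]
finger_gap: 85.2
```

```bash
python3 -c "
from h import *
go([515.5,-64,275],-0.17)"
```

```text
t 1.1 pos [450.42  74.34 264.84] f [ 0.68  0.85 -0.42] gap 85.2 q [0.01 0.08 1.68 0.   1.39 0.18]
trans [-125.6   87.1  -10.2] dr [-0.   -0.02  0.21]
```

>>> {"name": "send_rows", "arguments": {"translation": [[-125,87,-10],[-125,87,-10],[-125,87,-10],[-125,87,-10],[-125,87,-10]], "dr": [[0,0,0],[0,0,0],[0,0,0],[0,0,0],[0,0,0]]}}

```text
time: 1.6
ee_pos: [515.6, -62.3, 274.0]
tool_rot: [0.764, 0.646, -0.0, -0.001]
ft_force: [-0.6, 0.7, -0.3]
finger_gap: 85.5
```

```bash
python3 -c "
from h import *
from plant import *
go([515.5,-64,275],-0.17)
c=calibration('wrist');print(c)
p,d=grab_frame('wrist');cv2.imwrite('pics/w1.png',p[:,:,::-1])
print(proj(c,[[515.5,-64,212],[633,40.8,255],[583.5,34.5,211]]))
"
```

```text
t 1.6 pos [515.59 -62.34 274.03] f [-0.59  0.72 -0.28] gap 85.5 q [-0.25  0.17  1.54  0.    1.43 -0.09]
trans [-1.7  0.2 -1. ] dr [-0.1  -0.04  0.17]
{'fx': 318.89650714693227, 'fy': 318.89650714693227, 'cx': 278.60658723700317, 'cy': 206.69245292751498, 'k1': -0.07464950109655932, 'eye': array([527.16025355,   6.15931934, 416.17308103]), 'rotation': array([ 0.98703853, -0.08209324, -0.01263537,  0.13731709])}
[[279.49806101 225.37410342]
 [487.335384     9.25069887]
 [364.09534604  53.78806201]]
```

View pics/w1.png

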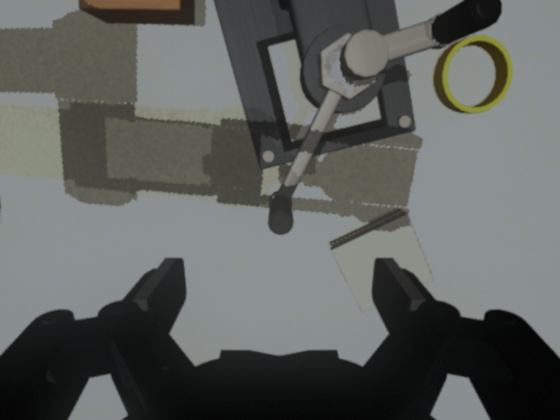

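The wrist view shows the lever sleeve top at (281,226), against a predicted (279.5,225.4). The hub is at (366,52) and the crank top at (488,12), so the measurements agree to about 1 mm. I'll descend over the lever.

>>> {"name": "send_rows", "arguments": {"translation": [[-1,0.2,35],[-1.5,0.2,70],[-1.5,0.2,101],[-1.5,0.2,101]], "dr": [[0,0,0],[0,0,0],[0,0,0],[0,0,0]]}}

```text
time: 2.05
ee_pos: [511.3, -60.1, 170.0]
tool_rot: [0.762, 0.648, -0.003, -0.004]
ft_force: [0.3, 0.5, -0.2]
finger_gap: 85.5
```

>>> {"name": "send_rows", "arguments": {"translation": [[0,0,0],[0,0,0],[0,0,0],[0,0,0],[0,0,0]], "dr": [[0,0,0],[0,0,0],[0,0,0],[0,0,0],[0,0,0]], "grip": 1, "grip_force": 50}}

```text
time: 2.55
ee_pos: [516.5, -63.0, 175.1]
tool_rot: [0.763, 0.647, 0.001, 0.001]
ft_force: [-0.4, -0.7, 2.4]
finger_gap: 16.3
```

```bash
python3 -c "
from h import *
go([515.5,-64,172],-0.17)"
```

```text
t 2.55 pos [516.55 -62.96 175.06] f [-0.43 -0.69  2.44] gap 16.3 q [-0.26  0.23  1.71  0.    1.19 -0.09]
trans [-1.2 -0.9  3.1] dr [0.18 0.   0.33]
```

>>> {"name": "send_rows", "arguments": {"translation": [[0,0,0],[0,0,0]], "dr": [[0,0,0],[0,0,0]]}}

```text
time: 2.75
ee_pos: [516.5, -63.0, 175.0]
tool_rot: [0.763, 0.647, 0.001, 0.001]
ft_force: [0.3, 0.1, 5.5]
finger_gap: 16.3
```

```bash
python3 -c "
from h import *
from plant import *
go([515.5,-64,172],-0.17)
p,d=grab_frame('wrist');cv2.imwrite('pics/w2.png',p[:,:,::-1])
"
```

```text
t 2.75 pos [516.54 -62.97 175.04] f [0.3  0.12 5.54] gap 16.3 q [-0.26  0.23  1.71  0.    1.19 -0.09]
trans [-1.2 -0.9  3. ] dr [ 0.16 -0.01  0.32]
```

View pics/w2.png

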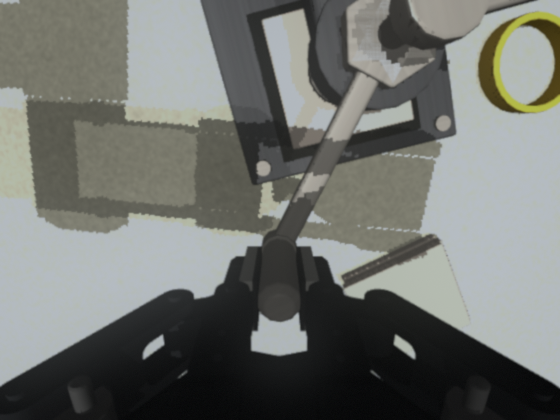

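The lever sleeve, around (279,290), is between the pads. Next I'll plan the arc.

```bash
cat >> h.py <<'E'
AX=np.array([583.5,34.6])
def arc(r,phi0,dphis,rad_corr=0.,dz=0.):
    """relative translations along arc from commanded angle phi0, in tool axes"""
    from plant import manip
    s=manip.sense(); q=R.from_quat(s['tool_rot'])
    st(r)
    for d in dphis:
        v=np.array([r*(np.cos(phi0+d)-np.cos(phi0)),r*(np.sin(phi0+d)-np.sin(phi0)),dz])+rad_corr*np.array([np.cos(phi0+d),np.sin(phi0+d),0])
        print(round(d,2),q.inv().apply(v).round(1).tolist())
def st(r=None):
    from plant import manip
    s=manip.sense(); d=s['ee_pos'][:2]-AX; ph=np.arctan2(d[1],d[0]); u=np.array([np.cos(ph),np.sin(ph)]);t=np.array([-u[1],u[0]])
    f=s['ft_force']
    print('t',round(s['time'],2),'phi',ph.round(4),'rad',np.hypot(*d).round(2),'z',s['ee_pos'][2].round(1),'Ftan(ccw)',(f[:2]@t).round(2),'Frad',(f[:2]@u).round(2),'Fz',f[2].round(2),'gap',round(s['finger_gap'],1),'q6',s['q'][5].round(2), 'pos',s['ee_pos'].round(1))
E
python3 -c "
from h import *
arc(120,-2.18,[.04,.08,.12,.16,.20])"
```

```text
t 2.8 phi -2.1725 rad 118.35 z 175.0 Ftan(ccw) -1.04 Frad 0.41 Fz 4.7 gap 16.7 q6 -0.09 pos [516.5 -63.  175. ]
0.04 [-2.0, 4.4, 0.0]
0.08 [-3.8, 8.8, 0.0]
0.12 [-5.4, 13.3, 0.0]
0.16 [-6.8, 17.9, 0.0]
0.2 [-8.1, 22.6, 0.1]
```

>>> {"name": "send_rows", "arguments": {"translation": [[-2.0,4.4,0],[-3.8,8.8,0],[-5.4,13.3,0],[-6.8,17.9,0],[-8.1,22.6,0]], "dr": [[0,0,0],[0,0,0],[0,0,0],[0,0,0],[0,0,0]]}}

```text
time: 3.3
ee_pos: [535.7, -73.9, 174.9]
tool_rot: [0.763, 0.647, -0.0, -0.001]
ft_force: [-3.9, 2.3, 8.9]
finger_gap: 17.1
```

```bash
python3 -c "
from h import *
arc(120,-1.98,[.04,.08,.12,.16,.20])"
```

```text
t 3.3 phi -1.9858 rad 118.58 z 174.9 Ftan(ccw) -4.49 Frad -0.51 Fz 8.95 gap 17.1 q6 -0.1 pos [535.7 -73.9 174.9]
0.04 [-1.1, 4.7, -0.0]
0.08 [-2.0, 9.4, -0.0]
0.12 [-2.6, 14.1, -0.0]
0.16 [-3.1, 18.9, -0.0]
0.2 [-3.5, 23.7, -0.0]
```

>>> {"name": "send_rows", "arguments": {"translation": [[-1.1,4.7,-0.5],[-2.0,9.4,-1],[-2.6,14.1,-1.5],[-3.1,18.9,-1.5],[-3.5,23.7,-1.5]], "dr": [[0,0,0],[0,0,0],[0,0,0],[0,0,0],[0,0,0]]}}

```text
time: 3.8
ee_pos: [558.0, -81.5, 175.1]
tool_rot: [0.763, 0.647, -0.001, -0.001]
ft_force: [-4.3, 1.3, 5.5]
finger_gap: 16.4
```

```bash
python3 -c "
from h import *
arc(120,-1.78,[.04,.08,.12,.16,.20])"
```

```text
t 3.8 phi -1.7872 rad 118.85 z 175.1 Ftan(ccw) -4.47 Frad -0.39 Fz 5.48 gap 16.4 q6 -0.1 pos [558.  -81.5 175.1]
0.04 [-0.1, 4.8, -0.0]
0.08 [-0.0, 9.6, -0.0]
0.12 [0.2, 14.4, -0.1]
0.16 [0.7, 19.2, -0.1]
0.2 [1.3, 23.9, -0.1]
```

>>> {"name": "send_rows", "arguments": {"translation": [[-0.1,4.8,-0.5],[0,9.6,-1],[0.2,14.4,-1],[0.7,19.2,-1],[1.3,23.9,-1]], "dr": [[0,0,0],[0,0,0],[0,0,0],[0,0,0],[0,0,0]]}}

```text
time: 4.3
ee_pos: [581.1, -84.6, 175.1]
tool_rot: [0.763, 0.647, -0.002, -0.002]
ft_force: [-5.2, 0.1, 2.0]
finger_gap: 16.9
```

```bash
python3 -c "
from h import *
arc(120,-1.58,[.04,.08,.12,.16,.20])"
```

```text
t 4.3 phi -1.5912 rad 119.2 z 175.1 Ftan(ccw) -5.17 Frad 0.03 Fz 2.04 gap 16.9 q6 -0.1 pos [581.1 -84.6 175.1]
0.04 [0.8, 4.7, -0.0]
0.08 [1.9, 9.4, -0.1]
0.12 [3.1, 14.1, -0.1]
0.16 [4.5, 18.7, -0.1]
0.2 [6.0, 23.2, -0.1]
```

>>> {"name": "send_rows", "arguments": {"translation": [[0.8,4.7,0],[1.9,9.4,0],[3.1,14.1,0],[3.7,16.5,0],[3.7,16.5,0]], "dr": [[0,0,0],[0,0,0],[0,0,0],[0,0,0],[0,0,0]]}}

```text
time: 4.8
ee_pos: [599.0, -83.9, 175.2]
tool_rot: [0.763, 0.647, -0.001, -0.001]
ft_force: [-4.1, -0.8, -1.4]
finger_gap: 16.7
```

```bash
python3 -c "
from h import *
st()"
```

```text
t 4.8 phi -1.4411 rad 119.49 z 175.2 Ftan(ccw) -4.13 Frad 0.23 Fz -1.36 gap 16.7 q6 -0.09 pos [599.  -83.9 175.2]
```

>>> {"name": "send_rows", "arguments": {"translation": [[0,0,0],[0,0,0],[0,0,0],[0,0,0]], "dr": [[0,0,0],[0,0,0],[0,0,0],[0,0,0]], "grip": -1}}

```text
time: 5.2
ee_pos: [600.7, -83.5, 176.7]
tool_rot: [0.763, 0.647, 0.001, 0.001]
ft_force: [-0.2, 0.4, 0.2]
finger_gap: 73.6
```

>>> {"name": "send_rows", "arguments": {"translation": [[0,0,-45],[0,0,-90],[0,0,-110],[0,0,-110]], "dr": [[0,0,0],[0,0,0],[0,0,0],[0,0,0]]}}

```text
time: 5.6
ee_pos: [602.2, -83.9, 290.8]
tool_rot: [0.763, 0.647, 0.003, 0.004]
ft_force: [1.1, -0.7, 0.0]
finger_gap: 85.1
```

```bash
python3 -c "
from h import *
go([633,40.6,285],-0.17)"
```

```text
t 5.6 pos [602.17 -83.89 290.84] f [ 1.05 -0.72  0.02] gap 85.1 q [-0.25  0.3   1.33  0.    1.51 -0.09]
trans [127.9  10.    5.9] dr [0.54 0.03 0.34]
```

>>> {"name": "send_rows", "arguments": {"translation": [[50,4,0],[100,8,0],[128,9.5,0],[128,9.5,0],[128,9.5,0]], "dr": [[0,0,0],[0,0,0],[0,0,0],[0,0,0],[0,0,0]]}}

```text
time: 6.1
ee_pos: [629.8, 41.6, 284.8]
tool_rot: [0.762, 0.647, -0.001, -0.001]
ft_force: [0.3, -1.1, -0.3]
finger_gap: 85.2
```

```bash
python3 -c "
from h import *
from plant import *
go([633,40.6,219],-0.17)
c=calibration('wrist')
p,d=grab_frame('wrist');cv2.imwrite('pics/w3.png',p[:,:,::-1])
print(proj(c,[[633,40.6,255],[583.5,34.6,211]]))
"
```

```text
t 6.1 pos [629.78  41.65 284.82] f [ 0.33 -1.07 -0.26] gap 85.2 q [-0.04  0.34  1.28 -0.    1.52  0.12]
trans [-0.4  3.5 65.8] dr [-0.12  0.06  0.42]
[[285.00411968 241.73147016]
 [217.93024143 236.35317155]]
```

View pics/w3.png

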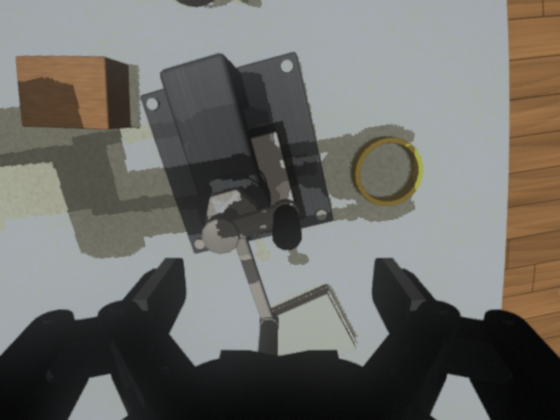

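The crank sleeve top is at about (287,238), against a predicted (285,242), so it's in place. I'll descend and grip.

>>> {"name": "send_rows", "arguments": {"translation": [[0,3.5,22],[0,3.5,44],[0,3.5,65],[0,3.5,65],[0,3.5,65]], "dr": [[0,0,0],[0,0,0],[0,0,0],[0,0,0],[0,0,0]]}}

```text
time: 6.65
ee_pos: [633.6, 39.5, 221.3]
tool_rot: [0.763, 0.646, -0.0, -0.0]
ft_force: [0.8, -0.2, 0.1]
finger_gap: 85.0
```

>>> {"name": "send_rows", "arguments": {"translation": [[0,0,0],[0,0,0],[0,0,0],[0,0,0],[0,0,0]], "dr": [[0,0,0],[0,0,0],[0,0,0],[0,0,0],[0,0,0]], "grip": 1, "grip_force": 50}}

```text
time: 7.15
ee_pos: [634.4, 40.7, 222.0]
tool_rot: [0.763, 0.647, 0.001, 0.001]
ft_force: [-0.4, 0.2, 0.5]
finger_gap: 16.4
```

```bash
python3 -c "
from h import *
arc(50,.12,[-.08,-.16,-.24,-.32,-.32])
from plant import *
p,d=grab_frame('wrist');cv2.imwrite('pics/w4.png',p[:,:,::-1])"
```

```text
t 7.15 phi 0.1189 rad 51.23 z 222.0 Ftan(ccw) 0.2 Frad -0.33 Fz 0.52 gap 16.4 q6 0.12 pos [634.4  40.7 222. ]
-0.08 [-3.9, 1.0, 0.0]
-0.16 [-7.8, 1.6, 0.0]
-0.24 [-11.8, 2.0, 0.0]
-0.32 [-15.8, 2.0, 0.0]
-0.32 [-15.8, 2.0, 0.0]
```

View pics/w4.png

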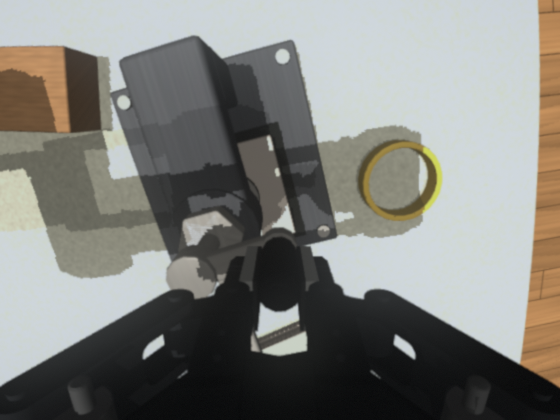

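>>> {"name": "send_rows", "arguments": {"translation": [[-3.0,0.8,0],[-6.0,1.3,0],[-9.0,1.7,0],[-12,2,0],[-15.8,2.0,0]], "dr": [[0,0,0],[0,0,0],[0,0,0],[0,0,0],[0,0,0]]}}

```text
time: 7.7
ee_pos: [634.6, 27.6, 222.0]
tool_rot: [0.762, 0.647, 0.003, -0.001]
ft_force: [3.0, 6.5, 2.5]
finger_gap: 16.3
```

```bash
python3 -c "
from h import *
arc(50,-.2,[-.06,-.12,-.18,-.24,-.30])"
```

```text
t 7.7 phi -0.1355 rad 51.57 z 222.0 Ftan(ccw) 6.85 Frad 2.1 Fz 2.51 gap 16.3 q6 0.09 pos [634.6  27.6 222. ]
-0.06 [-3.0, -0.2, -0.0]
-0.12 [-6.0, -0.6, -0.0]
-0.18 [-8.9, -1.1, -0.1]
-0.24 [-11.8, -1.9, -0.1]
-0.3 [-14.7, -2.8, -0.1]
```

>>> {"name": "send_rows", "arguments": {"translation": [[-3.0,-0.2,0],[-6.0,-0.6,0],[-8.9,-1.1,0],[-11.8,-1.9,0],[-14.7,-2.8,0]], "dr": [[0,0,0],[0,0,0],[0,0,0],[0,0,0],[0,0,0]]}}

```text
time: 8.2
ee_pos: [630.6, 12.7, 222.0]
tool_rot: [0.763, 0.647, 0.004, 0.001]
ft_force: [5.3, 4.3, 0.9]
finger_gap: 16.8
```

```bash
python3 -c "
from h import *
arc(50,-.5,[-.06,-.12,-.18,-.24,-.30])"
```

```text
t 8.2 phi -0.4359 rad 51.94 z 222.0 Ftan(ccw) 6.18 Frad 2.99 Fz 0.94 gap 16.8 q6 0.07 pos [630.6  12.7 222. ]
-0.06 [-2.8, -1.1, -0.0]
-0.12 [-5.5, -2.3, -0.0]
-0.18 [-8.2, -3.7, -0.1]
-0.24 [-10.7, -5.3, -0.1]
-0.3 [-13.2, -7.0, -0.1]
```

>>> {"name": "send_rows", "arguments": {"translation": [[-2.8,-1.1,0],[-5.5,-2.3,0],[-8.2,-3.7,0],[-10.7,-5.3,0],[-13.2,-7.0,0]], "dr": [[0,0,0],[0,0,0],[0,0,0],[0,0,0],[0,0,0]]}}

```text
time: 8.7
ee_pos: [622.3, -0.3, 222.0]
tool_rot: [0.763, 0.647, 0.004, 0.002]
ft_force: [6.6, 1.9, -0.3]
finger_gap: 16.2
```

```bash
python3 -c "
from h import *
arc(50,-.8,[-.06,-.12,-.18,-.24,-.30])"
```

```text
t 8.7 phi -0.7325 rad 52.12 z 222.0 Ftan(ccw) 5.81 Frad 3.67 Fz -0.33 gap 16.2 q6 0.05 pos [ 6.223e+02 -3.000e-01  2.220e+02]
-0.06 [-2.4, -1.9, -0.0]
-0.12 [-4.6, -3.8, -0.0]
-0.18 [-6.7, -6.0, -0.1]
-0.24 [-8.7, -8.2, -0.1]
-0.3 [-10.6, -10.6, -0.1]
```

>>> {"name": "send_rows", "arguments": {"translation": [[-2.6,-1.7,0],[-5.0,-3.4,0],[-7.3,-5.4,0],[-9.3,-7.6,0],[-11.2,-10,0]], "dr": [[0,0,0],[0,0,0],[0,0,0],[0,0,0],[0,0,0]]}}

```text
time: 9.2
ee_pos: [610.4, -10.1, 222.0]
tool_rot: [0.763, 0.647, 0.003, 0.002]
ft_force: [6.6, 2.4, -1.5]
finger_gap: 16.9
```

```bash
python3 -c "
from h import *
from scipy.optimize import least_squares
arc(50,-1.1,[-.05,-.1,-.15,-.2,-.25])
from plant import manip
P=np.array([(634.4,40.7),(634.6,27.6),(630.6,12.7),(622.3,-.3),manip.sense()['ee_pos'][:2]])
print(least_squares(lambda c:np.hypot(*(P-c).T)-50,[583,34]).x,P[-1])"
```

```text
t 9.2 phi -1.0289 rad 52.13 z 222.0 Ftan(ccw) 6.85 Frad 1.38 Fz -1.46 gap 16.9 q6 0.03 pos [610.4 -10.1 222. ]
-0.05 [-1.4, -2.0, -0.0]
-0.1 [-2.8, -4.2, -0.0]
-0.15 [-4.0, -6.3, -0.1]
-0.2 [-5.1, -8.6, -0.1]
-0.25 [-6.1, -10.9, -0.1]
[584.94171236  32.98410717] [610.38771263 -10.06578966]
```

>>> {"name": "send_rows", "arguments": {"translation": [[-1.4,-2.0,0],[-2.8,-4.2,0],[-4.0,-6.3,0],[-5.1,-8.6,0],[-6.1,-10.9,0]], "dr": [[0,0,0],[0,0,0],[0,0,0],[0,0,0],[0,0,0]]}}

```text
time: 9.7
ee_pos: [599.2, -14.9, 222.0]
tool_rot: [0.763, 0.647, 0.003, 0.003]
ft_force: [7.6, 0.4, -1.4]
finger_gap: 16.4
```

```bash
sed -i 's/^AX=.*/AX=np.array([584.9,33.0])/' h.py; python3 -c "
from h import *
arc(50,-1.35,[-.05,-.1,-.15,-.2,-.25])"
```

```text
t 9.7 phi -1.2818 rad 50.0 z 222.0 Ftan(ccw) 7.45 Frad 1.75 Fz -1.39 gap 16.4 q6 0.02 pos [599.2 -14.9 222. ]
-0.05 [-0.9, -2.3, -0.0]
-0.1 [-1.6, -4.7, -0.0]
-0.15 [-2.3, -7.1, -0.1]
-0.2 [-2.8, -9.6, -0.1]
-0.25 [-3.2, -12.0, -0.1]
```

>>> {"name": "send_rows", "arguments": {"translation": [[-0.9,-2.3,0],[-1.6,-4.7,0],[-2.3,-7.1,0]], "dr": [[0,0,0],[0,0,0],[0,0,0]]}}

```text
time: 10.0
ee_pos: [592.2, -16.5, 222.0]
tool_rot: [0.763, 0.647, 0.003, 0.003]
ft_force: [8.9, 0.7, -1.1]
finger_gap: 16.7
```

```bash
python3 -c "
from h import *
arc(50,-1.5,[-.05,-.1,-.15,-.2,-.25])"
```

```text
t 10.0 phi -1.4242 rad 50.03 z 222.0 Ftan(ccw) 8.91 Frad 0.65 Fz -1.14 gap 16.7 q6 0.02 pos [592.2 -16.5 222. ]
-0.05 [-0.5, -2.4, -0.0]
-0.1 [-0.9, -4.9, -0.0]
-0.15 [-1.2, -7.4, -0.1]
-0.2 [-1.3, -9.9, -0.1]
-0.25 [-1.4, -12.4, -0.1]
```

>>> {"name": "send_rows", "arguments": {"translation": [[-0.5,-2.4,0],[-0.9,-4.9,0]], "dr": [[0,0,0],[0,0,0]]}}

```text
time: 10.2
ee_pos: [587.5, -17.0, 222.0]
tool_rot: [0.763, 0.647, 0.003, 0.004]
ft_force: [9.0, -2.2, -2.8]
finger_gap: 16.7
```

```bash
python3 -c "
from h import *
arc(50,-1.6,[-.05,-.1,-.15,-.2,-.25])"
```

```text
t 10.2 phi -1.5192 rad 50.02 z 222.0 Ftan(ccw) 8.92 Frad 2.65 Fz -2.79 gap 16.7 q6 0.02 pos [587.5 -17.  222. ]
-0.05 [-0.3, -2.5, -0.0]
-0.1 [-0.4, -5.0, -0.0]
-0.15 [-0.5, -7.5, -0.1]
-0.2 [-0.4, -10.0, -0.1]
-0.25 [-0.1, -12.5, -0.1]
```

>>> {"name": "send_rows", "arguments": {"translation": [[-0.3,-2.5,0]], "dr": [[0,0,0]]}}

```text
time: 10.3
ee_pos: [585.0, -17.0, 222.0]
tool_rot: [0.763, 0.647, 0.003, 0.004]
ft_force: [9.7, -1.9, -2.7]
finger_gap: 16.4
```

```bash
python3 -c "
from h import *
arc(50,-1.65,[-.05,-.1])"
```

```text
t 10.3 phi -1.5679 rad 50.01 z 222.0 Ftan(ccw) 9.65 Frad 1.9 Fz -2.74 gap 16.4 q6 0.02 pos [585. -17. 222.]
-0.05 [-0.2, -2.5, -0.0]
-0.1 [-0.2, -5.0, -0.1]
```

>>> {"name": "send_rows", "arguments": {"translation": [[-0.2,-2.5,0]], "dr": [[0,0,0]]}}

```text
time: 10.4
ee_pos: [582.6, -17.0, 222.0]
tool_rot: [0.763, 0.647, 0.003, 0.004]
ft_force: [8.7, -3.1, -2.4]
finger_gap: 16.4
```

```bash
python3 -c "
from h import *
arc(50,-1.7,[-.05,-.1])"
```

```text
t 10.4 phi -1.6161 rad 50.02 z 222.0 Ftan(ccw) 8.85 Frad 2.66 Fz -2.37 gap 16.4 q6 0.02 pos [582.6 -17.  222. ]
-0.05 [-0.0, -2.5, -0.0]
-0.1 [0.1, -5.0, -0.1]
```

>>> {"name": "send_rows", "arguments": {"translation": [[0,-2.5,0]], "dr": [[0,0,0]]}}

```text
time: 10.5
ee_pos: [580.3, -16.8, 222.0]
tool_rot: [0.763, 0.647, 0.003, 0.004]
ft_force: [9.3, -3.1, -3.2]
finger_gap: 16.6
```

```bash
python3 -c "
from h import *
arc(50,-1.75,[-.05,-.1])"
```

```text
t 10.5 phi -1.6636 rad 50.01 z 222.0 Ftan(ccw) 9.57 Frad 2.25 Fz -3.17 gap 16.6 q6 0.02 pos [580.3 -16.8 222. ]
-0.05 [0.1, -2.5, -0.0]
-0.1 [0.3, -5.0, -0.1]
```

>>> {"name": "send_rows", "arguments": {"translation": [[0.1,-2.5,0]], "dr": [[0,0,0]]}}

```text
time: 10.6
ee_pos: [577.9, -16.5, 222.0]
tool_rot: [0.763, 0.647, 0.003, 0.005]
ft_force: [10.8, -3.5, -2.3]
finger_gap: 16.4
```

```bash
python3 -c "
from h import *
arc(50,-1.80,[-.05,-.1])"
```

```text
t 10.6 phi -1.7111 rad 50.01 z 222.0 Ftan(ccw) 11.16 Frad 1.94 Fz -2.34 gap 16.4 q6 0.02 pos [577.9 -16.5 222. ]
-0.05 [0.2, -2.5, -0.0]
-0.1 [0.6, -5.0, -0.1]
```

>>> {"name": "send_rows", "arguments": {"translation": [[-0.2,2,0],[-0.5,4,0],[-0.5,4,0]], "dr": [[0,0,0],[0,0,0],[0,0,0]]}}

```text
time: 10.9
ee_pos: [577.6, -16.5, 221.9]
tool_rot: [0.763, 0.647, 0.0, 0.001]
ft_force: [1.4, -2.3, 4.3]
finger_gap: 16.5
```

```bash
python3 -c "
from h import *
st()"
```

```text
t 10.9 phi -1.7174 rad 50.0 z 221.9 Ftan(ccw) 1.68 Frad 2.08 Fz 4.32 gap 16.5 q6 0.02 pos [577.6 -16.5 221.9]
```

>>> {"name": "send_rows", "arguments": {"translation": [[0,0,0],[0,0,0],[0,0,0],[0,0,0]], "dr": [[0,0,0],[0,0,0],[0,0,0],[0,0,0]], "grip": -1}}

```text
time: 11.3
ee_pos: [576.5, -15.7, 221.0]
tool_rot: [0.763, 0.647, -0.0, -0.001]
ft_force: [-0.1, 0.1, -0.1]
finger_gap: 73.8
```

>>> {"name": "send_rows", "arguments": {"translation": [[0,0,-40],[0,0,-65],[0,0,-65]], "dr": [[0,0,0],[0,0,0],[0,0,0]]}}

```text
time: 11.6
ee_pos: [578.9, -16.0, 290.4]
tool_rot: [0.763, 0.647, 0.003, 0.003]
ft_force: [0.6, -0.2, 0.2]
finger_gap: 85.5
```

```bash
python3 -c "
from h import *
go([599.3,-84.3,285],-0.17)"
```

```text
t 11.6 pos [578.93 -16.01 290.37] f [ 0.58 -0.24  0.17] gap 85.5 q [-0.15  0.25  1.39  0.    1.49  0.02]
trans [-64.1  31.2   5.6] dr [ 0.44 -0.02  0.34]
```

>>> {"name": "send_rows", "arguments": {"translation": [[-32,16,3],[-64,31.2,5],[-64,31.2,5],[-64,31.2,5]], "dr": [[0,0,0],[0,0,0],[0,0,0],[0,0,0]]}}

```text
time: 12.0
ee_pos: [596.8, -84.3, 280.0]
tool_rot: [0.763, 0.646, -0.0, -0.001]
ft_force: [-0.1, 0.6, 0.1]
finger_gap: 85.6
```

```bash
python3 -c "
from h import *
from plant import *
go([599.3,-84.3,176])
c=calibration('wrist')
p,d=grab_frame('wrist');cv2.imwrite('pics/w5.png',p[:,:,::-1])
print(proj(c,[[599.3,-84.3,212],[577.6,-16.5,255]]))
"
```

```text
t 12.0 pos [596.77 -84.28 280.02] f [-0.08  0.6   0.11] gap 85.6 q [-0.26  0.3   1.35  0.    1.49 -0.09]
trans [  0.3   2.8 104. ] dr [0. 0. 0.]
[[282.9148334  219.75459706]
 [220.74789284 128.42454825]]
```

View pics/w5.png

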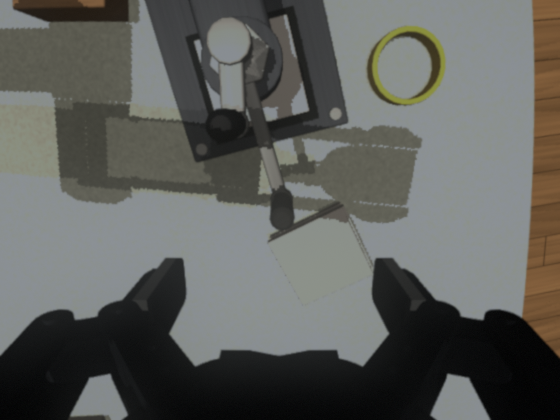

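The lever sleeve top is at (282,222), as predicted. The crank sleeve at (225,125) is well clear of the fingers.

>>> {"name": "send_rows", "arguments": {"translation": [[0.3,2.8,35],[0.3,2.8,70],[0.3,2.8,103],[0.3,2.8,103],[0.3,2.8,103]], "dr": [[0,0,0],[0,0,0],[0,0,0],[0,0,0],[0,0,0]]}}

```text
time: 12.55
ee_pos: [600.0, -83.3, 178.6]
tool_rot: [0.762, 0.647, -0.0, -0.0]
ft_force: [0.3, -0.3, 0.2]
finger_gap: 85.6
```

>>> {"name": "send_rows", "arguments": {"translation": [[0,0,0],[0,0,0],[0,0,0],[0,0,0],[0,0,0]], "dr": [[0,0,0],[0,0,0],[0,0,0],[0,0,0],[0,0,0]], "grip": 1}}

```text
time: 13.05
ee_pos: [599.8, -84.2, 179.2]
tool_rot: [0.763, 0.647, 0.0, -0.0]
ft_force: [-1.9, 1.1, 0.9]
finger_gap: 16.5
```

```bash
sed -i 's/^AX=.*/AX=np.array([583.5,34.6])/' h.py;python3 -c "
from h import *
arc(120,-1.44,[-.05,-.1,-.15,-.20,-.25])"
```

```text
t 13.05 phi -1.4342 rad 119.9 z 179.2 Ftan(ccw) -1.71 Frad -1.31 Fz 0.89 gap 16.5 q6 -0.09 pos [599.8 -84.2 179.2]
-0.05 [-1.6, -5.8, 0.0]
-0.1 [-2.9, -11.6, 0.0]
-0.15 [-3.9, -17.5, 0.0]
-0.2 [-4.6, -23.5, 0.0]
-0.25 [-5.1, -29.5, 0.0]
```

>>> {"name": "send_rows", "arguments": {"translation": [[-1.0,-3.5,0],[-1.6,-5.8,0],[-2.3,-8.7,0],[-2.9,-11.6,0]], "dr": [[0,0,0],[0,0,0],[0,0,0],[0,0,0]]}}

```text
time: 13.45
ee_pos: [590.8, -85.0, 179.2]
tool_rot: [0.763, 0.647, 0.003, 0.002]
ft_force: [5.7, 1.9, 2.1]
finger_gap: 16.8
```

```bash
python3 -c "
from h import *
arc(120,-1.54,[-.025,-.05,-.075,-.1,-.125,-.15])"
```

```text
t 13.45 phi -1.51 rad 119.79 z 179.2 Ftan(ccw) 5.76 Frad -1.6 Fz 2.12 gap 16.8 q6 -0.1 pos [590.8 -85.  179.2]
-0.03 [-0.5, -2.9, -0.0]
-0.05 [-1.0, -5.9, -0.0]
-0.07 [-1.4, -8.9, -0.1]
-0.1 [-1.7, -11.9, -0.1]
-0.12 [-2.0, -14.9, -0.1]
-0.15 [-2.2, -17.9, -0.1]
```

>>> {"name": "send_rows", "arguments": {"translation": [[-0.5,-2.9,0],[-1.0,-5.9,0],[-1.4,-8.9,0],[-1.7,-11.9,0]], "dr": [[0,0,0],[0,0,0],[0,0,0],[0,0,0]]}}

```text
time: 13.85
ee_pos: [578.8, -84.9, 179.2]
tool_rot: [0.763, 0.647, 0.003, 0.002]
ft_force: [4.7, 2.0, 0.6]
finger_gap: 16.6
```

```bash
python3 -c "
from h import *
arc(120,-1.64,[-.025,-.05,-.075,-.1,-.125,-.15])"
```

```text
t 13.85 phi -1.6098 rad 119.62 z 179.2 Ftan(ccw) 4.61 Frad -2.14 Fz 0.56 gap 16.6 q6 -0.1 pos [578.8 -84.9 179.2]
-0.03 [-0.2, -3.0, -0.0]
-0.05 [-0.4, -6.0, -0.0]
-0.07 [-0.5, -9.0, -0.1]
-0.1 [-0.5, -12.0, -0.1]
-0.12 [-0.5, -15.0, -0.1]
-0.15 [-0.4, -18.0, -0.1]
```

>>> {"name": "send_rows", "arguments": {"translation": [[-0.1,-3.0,0],[-0.2,-6.0,0],[-0.2,-9.0,0],[-0.1,-12,0]], "dr": [[0,0,0],[0,0,0],[0,0,0],[0,0,0]]}}

```text
time: 14.25
ee_pos: [567.0, -83.6, 179.2]
tool_rot: [0.763, 0.647, 0.002, 0.003]
ft_force: [5.8, -0.6, 0.8]
finger_gap: 16.6
```

```bash
python3 -c "
from h import *
arc(120,-1.74,[-.025,-.05,-.075,-.1,-.125,-.15])"
```

```text
t 14.25 phi -1.7093 rad 119.39 z 179.2 Ftan(ccw) 5.87 Frad -0.19 Fz 0.81 gap 16.6 q6 -0.1 pos [567.  -83.6 179.2]
-0.03 [0.1, -3.0, -0.0]
-0.05 [0.2, -6.0, -0.0]
-0.07 [0.4, -9.0, -0.1]
-0.1 [0.7, -12.0, -0.1]
-0.12 [1.0, -15.0, -0.1]
-0.15 [1.4, -17.9, -0.1]
```

>>> {"name": "send_rows", "arguments": {"translation": [[0.1,-3.0,0],[0.2,-6.0,0],[0.4,-9.0,0],[0.7,-12,0]], "dr": [[0,0,0],[0,0,0],[0,0,0],[0,0,0]]}}

```text
time: 14.65
ee_pos: [555.4, -81.3, 179.2]
tool_rot: [0.763, 0.647, 0.002, 0.003]
ft_force: [5.2, -0.5, -0.1]
finger_gap: 16.5
```

```bash
python3 -c "
from h import *
arc(120,-1.84,[-.025,-.05,-.075,-.1,-.125,-.15])"
```

```text
t 14.65 phi -1.8087 rad 119.26 z 179.2 Ftan(ccw) 5.13 Frad -0.72 Fz -0.14 gap 16.5 q6 -0.11 pos [555.4 -81.3 179.2]
-0.03 [0.4, -3.0, -0.0]
-0.05 [0.8, -5.9, -0.0]
-0.07 [1.3, -8.9, -0.1]
-0.1 [1.8, -11.9, -0.1]
-0.12 [2.5, -14.8, -0.1]
-0.15 [3.2, -17.7, -0.1]
```

>>> {"name": "send_rows", "arguments": {"translation": [[0.4,-3.0,0],[0.8,-5.9,0],[1.3,-8.9,0],[1.8,-11.9,0]], "dr": [[0,0,0],[0,0,0],[0,0,0],[0,0,0]]}}

```text
time: 15.05
ee_pos: [544.3, -77.8, 179.2]
tool_rot: [0.763, 0.647, 0.002, 0.003]
ft_force: [6.0, -1.1, -0.2]
finger_gap: 16.2
```

```bash
python3 -c "
from h import *
arc(120,-1.94,[-.025,-.05,-.075,-.1,-.125,-.15])"
```

```text
t 15.05 phi -1.9066 rad 119.09 z 179.2 Ftan(ccw) 6.01 Frad -0.92 Fz -0.24 gap 16.2 q6 -0.1 pos [544.3 -77.8 179.2]
-0.03 [0.6, -2.9, -0.0]
-0.05 [1.4, -5.8, -0.0]
-0.07 [2.2, -8.7, -0.1]
-0.1 [3.0, -11.6, -0.1]
-0.12 [4.0, -14.5, -0.1]
-0.15 [5.0, -17.3, -0.1]
```

>>> {"name": "send_rows", "arguments": {"translation": [[0.6,-2.9,0],[1.4,-5.8,0],[2.2,-8.7,0],[3.0,-11.6,0]], "dr": [[0,0,0],[0,0,0],[0,0,0],[0,0,0]]}}

```text
time: 15.45
ee_pos: [533.6, -73.4, 179.2]
tool_rot: [0.763, 0.647, 0.002, 0.004]
ft_force: [6.7, -3.3, -0.9]
finger_gap: 16.0
```

```bash
python3 -c "
from h import *
arc(120,-2.04,[-.025,-.05,-.075,-.1,-.125,-.15])"
```

```text
t 15.45 phi -2.0038 rad 118.93 z 179.2 Ftan(ccw) 7.43 Frad 0.17 Fz -0.94 gap 16.0 q6 -0.1 pos [533.6 -73.4 179.2]
-0.03 [0.9, -2.9, -0.0]
-0.05 [1.9, -5.7, -0.1]
-0.07 [3.0, -8.5, -0.1]
-0.1 [4.2, -11.2, -0.1]
-0.12 [5.4, -14.0, -0.1]
-0.15 [6.7, -16.7, -0.1]
```

>>> {"name": "send_rows", "arguments": {"translation": [[0.9,-2.9,0],[1.9,-5.7,0],[3.0,-8.5,0]], "dr": [[0,0,0],[0,0,0],[0,0,0]]}}

```text
time: 15.75
ee_pos: [525.9, -69.3, 179.2]
tool_rot: [0.763, 0.647, 0.002, 0.004]
ft_force: [7.2, -2.9, -0.9]
finger_gap: 16.2
```

```bash
python3 -c "
from h import *
arc(120,-2.115,[-.025,-.05,-.075,-.1,-.125,-.15])"
```

```text
t 15.75 phi -2.0766 rad 118.81 z 179.2 Ftan(ccw) 7.66 Frad -0.96 Fz -0.91 gap 16.2 q6 -0.1 pos [525.9 -69.3 179.2]
-0.03 [1.1, -2.8, -0.0]
-0.05 [2.4, -5.5, -0.1]
-0.07 [3.6, -8.2, -0.1]
-0.1 [5.0, -10.9, -0.1]
-0.12 [6.4, -13.5, -0.1]
-0.15 [7.9, -16.2, -0.2]
```

>>> {"name": "send_rows", "arguments": {"translation": [[1.1,-2.8,0],[2.4,-5.5,0],[3.6,-8.2,0]], "dr": [[0,0,0],[0,0,0],[0,0,0]]}}

```text
time: 16.05
ee_pos: [518.6, -64.8, 179.2]
tool_rot: [0.763, 0.647, 0.002, 0.004]
ft_force: [7.5, -3.5, -2.0]
finger_gap: 16.4
```

```bash
python3 -c "
from h import *
arc(120,-2.19,[-.025,-.05,-.075,-.1,-.125,-.15])"
```

```text
t 16.05 phi -2.1496 rad 118.7 z 179.2 Ftan(ccw) 8.15 Frad -1.19 Fz -1.95 gap 16.4 q6 -0.09 pos [518.6 -64.8 179.2]
-0.03 [1.4, -2.7, -0.0]
-0.05 [2.8, -5.3, -0.1]
-0.07 [4.3, -7.9, -0.1]
-0.1 [5.8, -10.5, -0.1]
-0.12 [7.4, -13.0, -0.1]
-0.15 [9.1, -15.5, -0.2]
```

>>> {"name": "send_rows", "arguments": {"translation": [[1.4,-2.7,0],[2.8,-5.3,0],[4.3,-7.9,0]], "dr": [[0,0,0],[0,0,0],[0,0,0]]}}

```text
time: 16.35
ee_pos: [511.5, -59.7, 179.2]
tool_rot: [0.763, 0.647, 0.002, 0.005]
ft_force: [7.2, -4.5, -1.5]
finger_gap: 16.5
```

```bash
python3 -c "
from h import *
arc(120,-2.265,[-.025,-.05,-.075,-.1,-.125,-.15])"
```

```text
t 16.35 phi -2.2228 rad 118.63 z 179.2 Ftan(ccw) 8.41 Frad -0.79 Fz -1.54 gap 16.5 q6 -0.08 pos [511.5 -59.7 179.2]
-0.03 [1.5, -2.6, -0.0]
-0.05 [3.2, -5.1, -0.1]
-0.07 [4.8, -7.6, -0.1]
-0.1 [6.6, -10.0, -0.1]
-0.12 [8.4, -12.4, -0.1]
-0.15 [10.2, -14.8, -0.2]
```

>>> {"name": "send_rows", "arguments": {"translation": [[1.5,-2.6,0],[3.2,-5.1,0],[4.8,-7.6,0]], "dr": [[0,0,0],[0,0,0],[0,0,0]]}}

```text
time: 16.65
ee_pos: [504.8, -54.1, 179.2]
tool_rot: [0.763, 0.647, 0.001, 0.005]
ft_force: [7.2, -5.9, -2.6]
finger_gap: 16.5
```

```bash
python3 -c "
from h import *
arc(120,-2.34,[-.025,-.05,-.075,-.1,-.125,-.15])"
```

```text
t 16.65 phi -2.2963 rad 118.55 z 179.2 Ftan(ccw) 9.3 Frad -0.4 Fz -2.65 gap 16.5 q6 -0.08 pos [504.8 -54.1 179.2]
-0.03 [1.7, -2.4, -0.0]
-0.05 [3.5, -4.8, -0.1]
-0.07 [5.4, -7.2, -0.1]
-0.1 [7.3, -9.5, -0.1]
-0.12 [9.3, -11.8, -0.2]
-0.15 [11.3, -14.0, -0.2]
```

>>> {"name": "send_rows", "arguments": {"translation": [[1.7,-2.4,0],[3.5,-4.8,0],[5.4,-7.2,0]], "dr": [[0,0,0],[0,0,0],[0,0,0]]}}

```text
time: 16.95
ee_pos: [498.6, -48.0, 179.2]
tool_rot: [0.763, 0.647, 0.001, 0.005]
ft_force: [6.5, -6.3, -2.2]
finger_gap: 16.4
```

```bash
python3 -c "
from h import *
arc(120,-2.415,[-.025,-.05,-.075,-.1,-.125,-.15])"
```

```text
t 16.95 phi -2.37 rad 118.44 z 179.2 Ftan(ccw) 9.0 Frad -0.28 Fz -2.18 gap 16.4 q6 -0.07 pos [498.6 -48.  179.2]
-0.03 [1.9, -2.3, -0.0]
-0.05 [3.9, -4.6, -0.1]
-0.07 [5.9, -6.8, -0.1]
-0.1 [8.0, -8.9, -0.1]
-0.12 [10.1, -11.0, -0.2]
-0.15 [12.3, -13.1, -0.2]
```

>>> {"name": "send_rows", "arguments": {"translation": [[1.9,-2.3,0],[3.9,-4.6,0],[5.9,-6.8,0]], "dr": [[0,0,0],[0,0,0],[0,0,0]]}}

```text
time: 17.25
ee_pos: [492.8, -41.4, 179.2]
tool_rot: [0.763, 0.647, 0.001, 0.006]
ft_force: [6.3, -8.4, -2.4]
finger_gap: 16.5
```

```bash
python3 -c "
from h import *
arc(120,-2.49,[-.025,-.05,-.075,-.1,-.125,-.15])"
```

```text
t 17.25 phi -2.4443 rad 118.36 z 179.2 Ftan(ccw) 10.48 Frad 0.58 Fz -2.36 gap 16.5 q6 -0.05 pos [492.8 -41.4 179.2]
-0.03 [2.1, -2.2, -0.0]
-0.05 [4.2, -4.3, -0.1]
-0.07 [6.4, -6.3, -0.1]
-0.1 [8.7, -8.3, -0.1]
-0.12 [10.9, -10.2, -0.2]
-0.15 [13.3, -12.1, -0.2]
```

>>> {"name": "send_rows", "arguments": {"translation": [[2.1,-2.2,0],[4.2,-4.3,0],[6.4,-6.3,0]], "dr": [[0,0,0],[0,0,0],[0,0,0]]}}

```text
time: 17.55
ee_pos: [487.5, -34.4, 179.2]
tool_rot: [0.762, 0.647, 0.0, 0.006]
ft_force: [6.0, -8.9, -1.0]
finger_gap: 16.7
```

```bash
python3 -c "
from h import *
arc(120,-2.565,[-.025,-.05,-.075,+.025,.05])"
```

```text
t 17.55 phi -2.5182 rad 118.26 z 179.2 Ftan(ccw) 10.67 Frad 0.33 Fz -1.0 gap 16.7 q6 -0.04 pos [487.5 -34.4 179.2]
-0.03 [2.2, -2.0, -0.0]
-0.05 [4.5, -3.9, -0.1]
-0.07 [6.9, -5.8, -0.1]
0.03 [-2.2, 2.1, 0.0]
0.05 [-4.3, 4.2, 0.1]
```

>>> {"name": "send_rows", "arguments": {"translation": [[2.2,-2.0,0]], "dr": [[0,0,0]]}}

```text
time: 17.65
ee_pos: [485.8, -32.1, 179.2]
tool_rot: [0.762, 0.647, 0.0, 0.006]
ft_force: [6.5, -10.6, -1.6]
finger_gap: 16.5
```

```bash
python3 -c "
from h import *
arc(120,-2.59,[.025,.045])"
```

```text
t 17.65 phi -2.5428 rad 118.29 z 179.2 Ftan(ccw) 12.4 Frad 0.61 Fz -1.56 gap 16.5 q6 -0.04 pos [485.8 -32.1 179.2]
0.03 [-2.2, 2.0, 0.0]
0.04 [-4.0, 3.6, 0.1]
```

>>> {"name": "send_rows", "arguments": {"translation": [[-2.2,2.0,0],[-3.8,3.5,0],[-3.8,3.5,0]], "dr": [[0,0,0],[0,0,0],[0,0,0]]}}

```text
time: 17.95
ee_pos: [486.2, -32.8, 179.1]
tool_rot: [0.763, 0.647, 0.001, 0.001]
ft_force: [2.3, -1.7, 4.8]
finger_gap: 16.7
```

```bash
python3 -c "
from h import *
st()"
```

```text
t 17.95 phi -2.5354 rad 118.34 z 179.1 Ftan(ccw) 2.71 Frad -0.87 Fz 4.84 gap 16.7 q6 -0.05 pos [486.2 -32.8 179.1]
```

>>> {"name": "send_rows", "arguments": {"translation": [[0,0,0],[0,0,0],[0,0,0],[0,0,0]], "dr": [[0,0,0],[0,0,0],[0,0,0],[0,0,0]], "grip": -1}}

```text
time: 18.35
ee_pos: [484.4, -31.8, 177.8]
tool_rot: [0.763, 0.647, -0.0, -0.001]
ft_force: [-0.5, 0.2, -0.2]
finger_gap: 74.1
```

>>> {"name": "send_rows", "arguments": {"translation": [[0,0,-30],[0,0,-70],[0,0,-110],[0,0,-110]], "dr": [[0,0,0],[0,0,0],[0,0,0],[0,0,0]]}}

```text
time: 18.75
ee_pos: [488.0, -32.6, 293.7]
tool_rot: [0.763, 0.647, 0.003, 0.004]
ft_force: [1.0, 0.9, 0.0]
finger_gap: 85.3
```

>>> {"name": "send_rows", "arguments": {"translation": [[-50,-50,-10],[-80,-80,-10],[-80,-80,-10],[-80,-80,-10]], "dr": [[0,0,0],[0,0,0],[0,0,0],[0,0,0]]}}

```text
time: 19.15
ee_pos: [391.6, -98.4, 298.0]
tool_rot: [0.764, 0.646, -0.0, -0.0]
ft_force: [1.1, -0.8, 0.7]
finger_gap: 85.4
```

```bash
python3 -c "
from h import *
from plant import *
st()
for n in ('top','scene'):
    p,d=grab_frame(n); np.save(n+'9p.npy',p)
    y,x=((150,190) if n=='top' else (165,215))
    cv2.imwrite(f'pics/{n}9.png',cv2.resize(p[y:y+140,x:x+170,::-1],None,fx=4,fy=4,interpolation=cv2.INTER_CUBIC))
c=calibration('top')
print(proj(c,[[577.3,-15.8,255],[486.2,-33.5,212]]))
"
```

```text
t 19.15 phi -2.5355 rad 233.55 z 298.0 Ftan(ccw) 1.29 Frad -0.47 Fz 0.67 gap 85.4 q6 -0.25 pos [391.6 -98.4 298. ]
[[296.48632374 204.16399329]
 [302.95199038 249.40675666]]
```

View pics/top9.png

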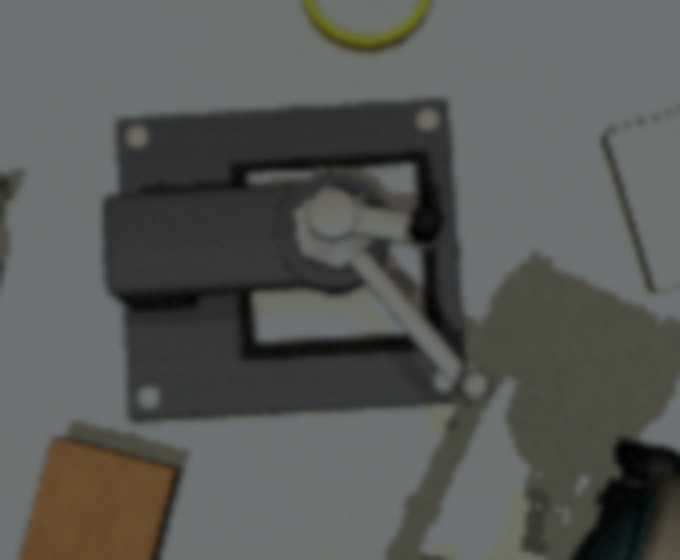

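View pics/scene9.png

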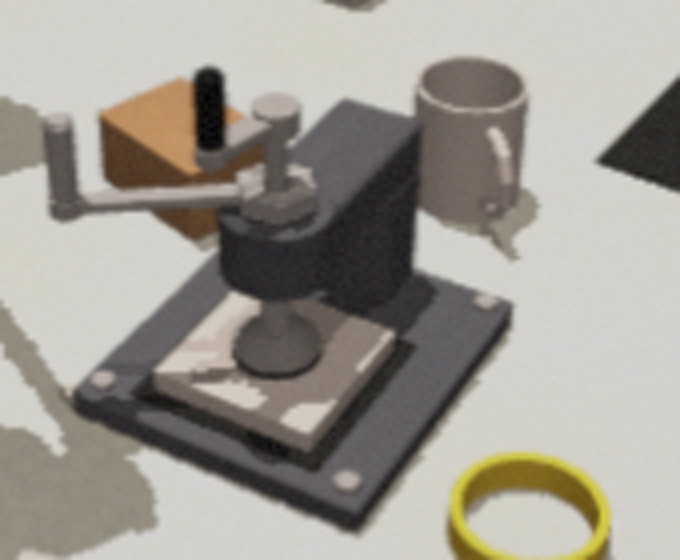

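```bash
python3 -c "
from h import *
from plant import *
c=calibration('top');s=calibration('scene')
T=lambda x,y:((x+.5)/4-.5+190,(y+.5)/4-.5+150)
S=lambda x,y:((x+.5)/4-.5+215,(y+.5)/4-.5+165)
for t,q in [((476,383),(60,122)),((427,214),(208,74)),((333,213),(277,104))]:
    P,e=tri(c,T(*t),s,S(*q)); d=P[:2]-[583.5,34.6]; print(P,e,np.hypot(*d),np.arctan2(d[1],d[0]))
"
```

```text
[495.15940111 -45.61459806 210.16705756] 0.1738508460052131 119.32494774714515 -2.4043669246136807
[578.19072677 -16.6234755  254.87460947] 3.363720012628148 51.49789145851492 -1.6740767467503908
[584.32058012  33.48874133 213.91120661] 0.3057221703522477 1.3813933469783894 -0.9347450878453886
```

```bash
python3 -c "
from h import *
from plant import *
a=np.load('top9p.npy').astype(int)
for i in range(4): p,d=grab_frame('top')
D=np.abs(p.astype(int)-a)[225:265,290:325].max(2); print((D>40).sum(), D.max())
a0=np.load('top0p.npy').astype(int)
for n,(u,v) in dict(mug=(172,214),tape=(282,145),tiles=(367,197),carton=(213,284)).items():
    q=np.abs(p.astype(int)-a0)[v-28:v+28,u-28:u+28].max(2); print(n,(q>50).sum())
cv2.imwrite('pics/top10.png',p[:,:,::-1]); st()
"
```

```text
0 21
mug 0
tape 0
tiles 0
carton 0
t 19.45 phi -2.5329 rad 231.0 z 297.9 Ftan(ccw) 0.02 Frad 0.58 Fz -0.55 gap 85.4 q6 -0.25 pos [394.  -97.5 297.9]
```

View pics/top10.png

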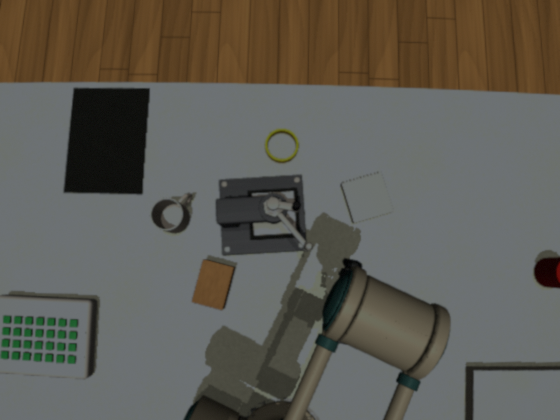

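The lever is at rest at (308,246), the crank sleeve at (297,205), and the bystanders haven't moved. The arm is clear of the press, so I'm handing in.

```bash
python3 -c "
from plant import manip
print(manip.hand_in())"
```

```text
the job is handed in; nothing more can be done
None
```

I did all the steps in order and handed the job in at about 19.5 s. The one thing off is that the lever sprang back a little when I let go.

- **Loosening:** I swung the jam-nut lever about 0.73 rad anticlockwise, which took about 4.5 N. It did not hit the hard stop.
- **Cranking:** I turned the screw about 1.87 rad clockwise. Running free took about 6.4 N, and I stopped at about 10.3–10.9 N on a smoothed line through the readings, or roughly 4 N more. The highest single reading was 11.2 N, 4.8 N more.
- **Tightening:** I swung the lever about 1.1 rad clockwise. Moving free took about 5.5 N, and the end took about 10.7 N on the trend, with a last single reading of 12.4 N. That is 5 to 7 N more, under the 10 N limit.

**Last checks:**
- **Lever:** the pictures show it sprang back about 0.13 rad on release, then stayed still. I estimate it still holds about 4–5 N. I did not re-grip it to measure that.
- **Force readings:** they scattered by about 0.7 N. They also grew more slowly than stated, at about 6.5 N per rad against 10 (crank) and 12 (lever), so the final tightness figures are approximate.
- **Surroundings:** the crank is where I left it. The mug, tape, tiles and carton did not move, and the open gripper is clear of everything.

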